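# Reset a ratcheted limb rest and set it to its second notch

## Robot

A 6-joint arm with a two-finger parallel gripper is mounted at the origin on the work surface. World frame = base frame: x ahead of the robot, y to its left, z up, the work surface at z = 0. Lengths are in mm, angles in rad, forces in N, time in s.
With the tool pointing down it reaches from about 275 to 1000 mm from the base axis. Payload 8.4 kg.
Tool frame: the origin (TCP) lies at the very end of the fingers, on their centre line; the grasp point (between the pads) lies 19 mm behind it; z points along the fingers, y is the direction in which the jaws open and shut (so a half turn about z gives the same grasp; the last joint's range is limited). The gripper opens to 85 mm and grips with 20 to 120 N. Pads are 22 mm wide; open, the fingers measure 114 mm over their backs; the gripper's body (76 mm by 85 mm) begins 54 mm behind the grasp point. The pads swing forward as they close: fully open they stand 13 mm farther back than shut.
Start: joints at [1.346, 0.353, 1.633, -0, 1.155, -0.002], TCP at [138.099, 609.554, 231.281] pointing down, gripper open.
Joint ranges: [-2.63, 2.63], [-0.92, 2.1], [0.06, 2.66], [-1.3, 4.44], [0, 2.69], [-3.02, 3.02]. Speed limits (rad/s): [2.22, 2.22, 2.79, 3.14, 3.14, 3.14].

## Interface

Orientations are given as [roll, pitch, yaw] about the fixed x, y, z axes, in that order (R = Rz(yaw) Ry(pitch) Rx(roll)).
In Python, from rig import r gives the robot as it stands.
- The arm moves only by the tool move_arm, never from a script. Its argument "increments" is a list of rows, each an object of numbers: "tx", "ty", "tz": the shift along the tool's x, y, z in cm; "rx", "ry", "rz": the turn, a rotation vector about the tool's x, y, z in degrees; "gripper": the gripper's target within -1 to 1 (fully open at 1, half-way at 0, shut at -1). A call has 1 to 12 rows; each row shifts and turns the commanded pose from where the row before left it, along the tool's axes as they then stand; what a row does not reach is not made up. A row lasts 1/10 s, in which the tool goes at most 50 mm and 8.59 degrees, less where a joint would pass 70% of its speed; a pose out of reach is approached as far as the arm can. A call is refused whole if a number of a shift passes 5 or a number of a turn 8.59, either way. A call with a gripper value outside its range is refused whole. The fingers move at their own pace and stop on an object; "squeeze" is the grip in N (left out, the last holds). Time passes only in rows, so rows that do not move let the fingers close. It gives the time, the measured TCP pose, the force and the opening at its end, in the units of the state.
- r.sense(): the state, without advancing time (a new reading comes with each control period).
- r.grab_frame(name): name is "side" or "top" or "wrist"; returns (picture, depth): 400x640x3 uint8, red, green, blue; 400x640 float32, mm along the optical axis (not along the pixel's ray), 0 where there is no reading.
- r.camera_model(name): a dict with "fx", "fy", "cx", "cy" (pixels), "R" (3x3) and "t" (3): a world point X has camera coordinates R X + t; the wrist camera has in their place "hand_eye" (4x4, takes a point from camera to tool coordinates, whose origin is the TCP and whose axes are the flange's). Camera axes: x right, y down, z forward; pixel columns grow to the right and rows downward; lengths in mm; the calibration is good to about 2 mm. The wrist camera is an equidistant fisheye: a pixel r from the principal point sees the ray r / f radians off the axis. A picture is of the moment at which its call begins: read the wrist's pose just before it. camera_model takes no time and is no camera call.
- r.sign_off(): hands the job in, once; it reports no verdict.
Trained networks look in the newest picture that a camera, given by its name, has taken for a name from the list of things; names that differ only in an ending like _2 or _b are one class to them, and where a whole thing is asked for, a point or a joint stands for the part that bears it (a point fixed in the world has none). Each returns a list of dicts, best first, with "confidence" (0 to 1); they miss things now and then, are a little off and sometimes report something else, mostly with a low value. They report only what shows in the picture. A call takes as long as a camera call.
- r.cut_out(query, camera): "mask" (400x640 bool, what is visible of it) and "bbox" ([left, top, right, bottom] in pixels, round what is visible of it).
- r.place_of(query, camera): "location" ([row, column] in pixels: a listed point, or the origin of a listed thing).
The state is a dict: "clock": time; "qpos": joint angles; "qvel": joint speeds; "joint_efforts": joint torques, N m; "eef_pos": TCP position; "tcp_rot": TCP orientation; "contact_force": force on the tool from outside, world axes, zero at the start; "wrist_torque": the same for the moment, N m; "opening": opening from 0.0 (shut) to 1.0 (fully open).
Only numpy, scipy, OpenCV 4.12 (cv2) and the standard library are available. Lean on these libraries where they do the work, as an engineer would, in place of code of your own. Each camera call takes 0.05 s, during which the arm holds its last target. There are 200 camera calls.

## Task

The padded limb rest on the desk is propped too high and its ratchet will not let it down: take its black bar, lift the board past its top notch until the red flag tips over and frees it, and lower it fully flat so that the flag tips back. Then raise it again to its second notch from the bottom and leave it standing there on its own. Do not drag or lift the rest's base across the desk and leave the things around it alone.

Things in the scene. Friction and masses are not known exactly. Their poses are not given: they have to be found in the camera images.
- rest: steel base of the limb rest: loose 4 kg plate 330 x 300 mm, 12 mm high, on the desk (slides or tips from about 25 N). Origin on the desk, straight under the middle of the hinge line. Its x axis points level from the bar's end to the hinge and past it (plate from x = -200 to +130 mm), y along the hinge line, z up. Ratchet wheel, pawl and flag stand at y = 105 to 145, x = 0 to 120 mm.
- board: blue padded board, 200 mm wide, 32 mm thick, 0.4 to 0.9 kg. Origin on the hinge line, 100 mm above the desk. Flat (0 rad), its axes are parallel to the base's and it reaches to x = -148 mm. Raising swings the bar up and towards the hinge; its z axis leans from the vertical by the raised angle. Hard stop at 1.40 rad. Oil-damped (1 N m s/rad): let go, it sinks in about 2 s to flat or onto a notch.
- hinge (a point): middle of the hinge line. Five notches hold the board at about 0.33, 0.50, 0.67, 0.84, 1.00 rad, bottom up; on each rest all five are shifted together by up to 0.06 rad either way, unseen. A notch catches once the board is raised some 0.03 to 0.04 rad above the angle at which that notch then holds it. The board starts on the third, fourth or fifth. Held by a notch, it rests its whole weight on the pawl.
- bar (a point): centre of the black round lifting bar at the board's free end: parallel to the hinge line, 18 mm thick, 134 mm clear between its side arms, 225 mm from the hinge line, in the hinge plane (100 mm above the desk when flat, up to 320 mm raised). 68 mm free between bar and board edge. The bar is round: the board can turn in a grip that stays upright.
- pawl (a joint): tumbling pawl with the red flag (30 x 35 mm, 200 mm above the desk), rad. About 0: engaged, flag leaning away from the bar; it nods to about 0.17 as a tooth passes. With the board at 1.20 to 1.34 rad, past the top notch, it is pushed over and the flag falls towards the bar, to 1.0: the board is free to go down. Once the board is fully flat the flag is thrown back to 0 and the ratchet holds again.
- sharps_bin: bystander: round yellow bin with red lid, 122 mm wide, 129 mm high; origin at the centre of its underside
- gel_bottle: bystander: white bottle with blue cap, 66 mm wide, 150 mm high; origin at the centre of its underside
- glove_box: bystander: green carton 120 x 200 x 75 mm; origin at the centre of its underside
- bowl: bystander: round steel bowl 130 mm wide, 45 mm high; origin at the centre of its underside

How it is judged:
By the outcome, as a careful person would: the job done as asked, in the order asked, and still so for the second after the job is handed in, with the robot touching nothing.
It also fails if it takes over 72 s, if anything falls off the work surface, if the arm or the gripper's body presses on something with over 40 N, if the wrist force passes 120 N, or if a joint passes its speed limit or range.

## Working session

There is one attempt and no reset: what is moved stays moved. The work goes in short steps, Python scripts to look and compute and a tool call to move; the robot and the scene stay as the last step left them, time stands still between calls to the robot, and variables do not carry over. Pictures are saved under pics/ and viewed, about 8 in all and at most 12, crops included, and the job is handed in when it is done.

Besides the shell and the picture viewer there is one more tool, called after "Call:" as name(argument=value, ...) on one line, values as JSON. move_arm: Moves the arm, as the interface text tells. Its arguments: {"type":"object","properties":{"increments":{"type":"array","items":{"type":"object","properties":{"tx":{"type":"number"},"ty":{"type":"number"},"tz":{"type":"number"},"rx":{"type":"number"},"ry":{"type":"number"},"rz":{"type":"number"},"gripper":{"type":"number"}}}},"squeeze":{"type":"number"}},"required":["increments"]}

```bash
mkdir -p pics; cat > h.py <<'E'
import numpy as np, cv2
from rig import r
def pt(cam, D, row, col, w=2):
    m=r.camera_model(cam); p=D[int(row)-w:int(row)+w+1,int(col)-w:int(col)+w+1]; z=np.median(p[p>0])
    c=np.array([(col-m['cx'])/m['fx']*z,(row-m['cy'])/m['fy']*z,z])
    return np.array(m['R']).T@(c-np.array(m['t']))
def cloud(cam,D,mask):
    m=r.camera_model(cam); v,u=np.nonzero(mask&(D>0)); z=D[v,u]
    c=np.c_[(u-m['cx'])/m['fx']*z,(v-m['cy'])/m['fy']*z,z]
    return (c-np.array(m['t']))@np.array(m['R'])
E
python3 - <<'E'
from h import *
np.set_printoptions(precision=1,suppress=True)
ims=[]
for c in ['side','top']:
    I,D=r.grab_frame(c); ims.append(I); np.save(c+'.npy',D)
    m=r.camera_model(c); print(c,'campos',-np.array(m['R']).T@np.array(m['t']))
    for q in ['bar','hinge','rest','board','pawl','sharps_bin','gel_bottle','glove_box','bowl']:
        for d in r.place_of(q,c)[:1]:
            ro,co=d['location']; 
            print(q,d['confidence'],np.array([ro,co]),pt(c,D,ro,co))
    for q in ['bar','board']:
        for d in r.cut_out(q,c)[:1]:
            print('mask',q,d['confidence'],d['bbox'],d['mask'].sum())
            np.save(f'{c}_{q}.npy',d['mask'])
cv2.imwrite('pics/a.png',cv2.cvtColor(np.vstack([i[:, :] for i in ims]),cv2.COLOR_RGB2BGR)[:, :])
a=cv2.resize(cv2.imread('pics/a.png'),(480,600)); 
for n,i in zip('st',ims): cv2.imwrite(f'pics/{n}0.png',i[:,:,::-1])
print(r.sense())
E
```

```text
side campos [  60.  -783.7  759.7]
bar 0.86 [169.6 273.5] [509.9  30.5 244.4]
hinge 0.8 [193.7 324.7] [631.9 -53.7 156.5]
rest 0.7 [216.9 325.6] [683.5   6.5  10. ]
board 0.71 [190.1 325.7] [641.4 -46.4 162.1]Traceback (most recent call last):
  File "<stdin>", line 8, in <module>
ValueError: it knows: bar, board, bowl, gel_bottle, glove_box, hinge, rest, sharps_bin
```

```bash
python3 - <<'E'
from h import *
np.set_printoptions(precision=1,suppress=True)
for c in ['side','top']:
    I,D=r.grab_frame(c); cv2.imwrite(f'pics/{c}0.png',I[:,:,::-1])
    m=r.camera_model(c); print(c,'campos',-np.array(m['R']).T@np.array(m['t']))
    for q in ['bar','hinge','rest','board','sharps_bin','gel_bottle','glove_box','bowl']:
        for d in r.place_of(q,c)[:1]:
            ro,co=d['location']; print(q,d['confidence'],np.array([ro,co]),pt(c,D,ro,co))
    for q in ['bar','board']:
        for d in r.cut_out(q,c)[:1]:
            P=cloud(c,D,d['mask']); mu=np.median(P,0)
            P=P[np.linalg.norm(P-mu,axis=1)<200]; mu=P.mean(0)
            s,V=np.linalg.svd(P-mu,full_matrices=False)[1:]
            print('mask',q,d['confidence'],d['bbox'],len(P),mu,s/len(P)**.5,'\n',V)
print(r.sense())
E
```

```text
side campos [  60.  -783.7  759.7]
bar 0.9 [171.8 267.6] [501.5  51.8 230.4]
hinge 0.85 [192.  323.6] [631.2 -49.2 160.6]
rest 0.77 [216.7 322. ] [674.3  14.7  10.2]
board 0.75 [192.7 323.5] [630.2 -49.9 158.9]
sharps_bin 0.93 [306.6 431.4] [ 621.9 -480.6   59.8]
gel_bottle 0.72 [183.7 216.5] [480.  450.7   4.2]
glove_box 0.61 [346.9 387.4] [ 452.3 -498.9   73.8]
bowl 0.54 [170.2 259.4] [647.1 396.3  32.4]
mask bar 0.63 [256.6, 163.2, 343.4, 209.2] 1773 [616.8  42.1 170.9] [89.6 62.1 11.1] 
 [[-0.7 -0.6  0.3]
 [-0.5  0.8  0.4]
 [-0.5  0.1 -0.9]]
mask board 0.62 [258.9, 159.5, 344.2, 206.6] 1743 [615.4  40.5 171.4] [88.6 61.6 10.6] 
 [[-0.7 -0.6  0.3]
 [-0.5  0.8  0.4]
 [ 0.5 -0.1  0.9]]
top campos [ 436.5   21.5 1306.6]
bar 0.68 [245.6 298.7] [511.1  64.6 235.8]
hinge 0.9 [182.9 310.4] [679.1  37.2 134.7]
rest 0.76 [188.2 314.6] [662.8  26.5 146.1]
board 0.92 [179.7 312.1] [689.4  32.8 125.6]
sharps_bin 0.95 [193.6 482.9] [ 646.6 -410.6  122.4]
gel_bottle 0.77 [255.5 153.8] [501.1 447.4  92.7]
glove_box 0.61 [254.1 486.5] [ 492.2 -425.8   75.4]
bowl 0.93 [193.  170.3] [682.7 439.    3.4]
mask bar 0.77 [261.6, 146.7, 351.8, 252.6] 4783 [619.7  57.  171.3] [69.8 56.9 17.4] 
 [[-0.7 -0.6  0.4]
 [-0.5  0.8  0.3]
 [-0.5  0.1 -0.9]]
mask board 0.6 [261.9, 144.1, 353.4, 250.6] 4847 [618.4  57.3 169.6] [69.7 56.6 25.9] 
 [[-0.7 -0.6  0.4]
 [-0.5  0.8  0.3]
 [-0.5  0.  -0.9]]
{'clock': 1.35, 'qpos': array([ 1.3,  0.4,  1.6, -0. ,  1.2, -0. ]), 'qvel': array([ 0., -0., -0.,  0.,  0., -0.]), 'joint_efforts': array([  0. , -60.5, -34.2,   0. ,   0. ,   0. ]), 'eef_pos': array([138.1, 609.5, 231.2]), 'tcp_rot': array([-3.1,  0. ,  2.9]), 'contact_force': array([-0.6, -0.1, -0.3]), 'wrist_torque': array([-0. ,  0.1,  0. ]), 'opening': 0.9987924241492284}
```

View pics/side0.png

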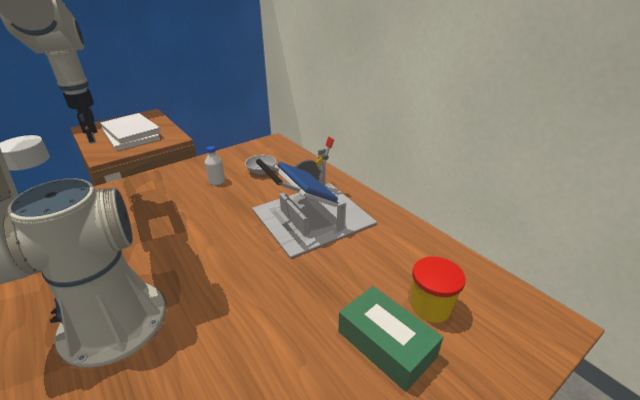

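View pics/top0.png

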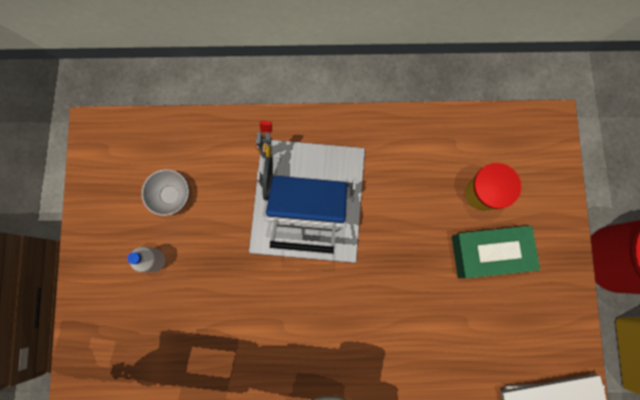

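The top view shows the rest around (310,200), with its bar running from (270,244) to (334,249). The flag is up at (265,127). Next I'll measure the bar, the plate yaw and the board plane.

```bash
cat > m.py <<'E'
from h import *
np.set_printoptions(precision=2,suppress=True)
def pca(P):
    mu=P.mean(0); U,s,V=np.linalg.svd(P-mu,full_matrices=False); return mu,s/len(P)**.5,V
def meas():
    I,D=r.grab_frame('top'); V=I.max(2).astype(int); I=I.astype(int)
    roi=np.zeros(D.shape,bool); roi[100:275,240:375]=1
    bl=roi&(I[...,2]>60)&(I[...,2]>2*I[...,0]); B=cloud('top',D,bl); mb,sb,Vb=pca(B)
    n=Vb[2]*np.sign(Vb[2][2]); print('board',len(B),mb,sb,'n',n,'tilt',np.arccos(n[2]),'yaw hinge',np.degrees(np.arctan2(-n[1],-n[0])))
    dk=roi&(V<45); dk[:225]=0; P=cloud('top',D,dk)
    P=P[(P[:,2]>80)]; 
    if len(P)>10:
        m,s,Vv=pca(P); print('bar',len(P),m,s,Vv[0],'range',P.min(0),P.max(0))
    plate=roi&(np.abs(I[...,0]-I[...,2])<25)&(V>90); Q=cloud('top',D,plate); Q=Q[(Q[:,2]<25)&(Q[:,2]>2)]
    print('plate',len(Q),cv2.minAreaRect(Q[:,:2].astype(np.float32)))
    rd=roi&(I[...,0]>130)&(I[...,1]<60); R=cloud('top',D,rd)
    print('red',len(R),np.median(R,0) if len(R) else '')
    return mb,n
if __name__=='__main__':
    meas()
E
python3 m.py
```

```text
board 3019 [632.36  45.84 167.79] [55.02 38.93  2.52] n [ 0.55 -0.06  0.83] tilt 0.5848801723557064 yaw hinge 174.02711297424008
bar 312 [508.39  58.68 235.63] [41.39  3.42  1.95] [-0.1  -0.99  0.  ] range [497.64 -12.1  229.58] [520.57 128.53 241.84]
plate 6509 ((658.3455200195312, 47.38493347167969), (298.259033203125, 328.94207763671875), 83.7033462524414)
red 107 [808.06 147.3  213.75]
```

```bash
python3 - <<'E'
from h import *
from scipy.spatial.transform import Rotation as Ro
s=r.sense(); print(s['tcp_rot'],s['eef_pos'],s['qpos'])
R=Ro.from_euler('xyz',s['tcp_rot']); print(R.inv().apply(np.array([508,60,310])-s['eef_pos'])/10)
print(np.degrees(s['tcp_rot'][2])-83.9, r.camera_model('wrist'))
E
```

```text
[-3.14158270e+00 -9.31688288e-06  2.91881453e+00] [138.09665333 609.5498306  231.26649943] [ 1.34559706e+00  3.53006903e-01  1.63342369e+00  1.01575272e-05
  1.15517203e+00 -2.42524573e-03]
[-48.21788537 -45.42433925  -7.87334723]
83.33575360305511 {'fx': 309.70691628693146, 'fy': 309.70691628693146, 'cx': 317.36105320808474, 'cy': 199.988994645329, 'hand_eye': array([[ 1.21246929e-03, -9.52410450e-01, -3.04816115e-01,
         7.78384318e+01],
       [ 9.99999085e-01,  9.71723587e-04,  9.41513465e-04,
        -3.37817950e-03],
       [-6.00510255e-04, -3.04816977e-01,  9.52410757e-01,
        -1.42609508e+02],
       [ 0.00000000e+00,  0.00000000e+00,  0.00000000e+00,
         1.00000000e+00]])}
```

Call:
move_arm(increments=[{"tx":-3,"ty":-2.8,"tz":-0.8,"gripper":1},{"tx":-3,"ty":-2.8,"tz":-0.8},{"tx":-3,"ty":-2.8,"tz":-0.8},{"tx":-3,"ty":-2.8,"tz":-0.8},{"tx":-3,"ty":-2.8,"tz":-0.8},{"tx":-3,"ty":-2.8,"tz":-0.8},{"tx":-3,"ty":-2.8,"tz":-0.8},{"tx":-3,"ty":-2.8,"tz":-0.8},{"tx":-3,"ty":-2.8,"tz":-0.8},{"tx":-3,"ty":-2.8,"tz":-0.7},{"tx":-3,"ty":-2.8},{"tx":-3,"ty":-2.8}])

```text
invalid input
```

Call:
move_arm(increments=[{"tx":-3,"ty":-2.8},{"tx":-3,"ty":-2.8},{"tx":-3,"ty":-2.8},{"tx":-3,"ty":-2.8},{"rz":8.3},{"rz":8.3},{"rz":8.3},{"rz":8.3},{"rz":8.3},{"rz":8.3},{"rz":8.3},{"rz":8.3}])

```text
invalid input
```

Call:
move_arm(increments=[{"rz":8.3},{"rz":8.3},{}])

```text
invalid input
```

```bash
python3 - <<'E'
from h import *
I,D=r.grab_frame('wrist'); cv2.imwrite('pics/w1.png',I[:,:,::-1]); np.save('w1.npy',D)
s=r.sense(); print(s['eef_pos'],np.degrees(s['tcp_rot']),s['contact_force'],s['clock'])
print([(d['location'],d['confidence']) for d in r.place_of('bar','wrist')])
E
```

```text
[138.07276734 609.5313274  231.25995638] [-1.79994768e+02 -2.53930808e-03  1.67233492e+02] [-0.25166746  0.43259155 -0.20347976] 1.45
[]
```

View pics/w1.png

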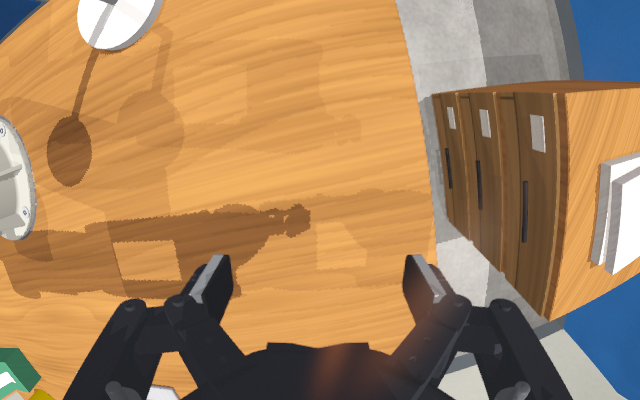

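The moves were refused, so the arm is still at its start pose: the wrist view shows only desk and cabinet. I'll resend with every key filled in.

Call:
move_arm(increments=[{"tx":-3,"ty":-2.8,"tz":-0.8,"rx":0,"ry":0,"rz":0,"gripper":1},{"tx":-3,"ty":-2.8,"tz":-0.8,"rx":0,"ry":0,"rz":0,"gripper":1},{"tx":-3,"ty":-2.8,"tz":-0.8,"rx":0,"ry":0,"rz":0,"gripper":1},{"tx":-3,"ty":-2.8,"tz":-0.8,"rx":0,"ry":0,"rz":0,"gripper":1},{"tx":-3,"ty":-2.8,"tz":-0.8,"rx":0,"ry":0,"rz":0,"gripper":1},{"tx":-3,"ty":-2.8,"tz":-0.8,"rx":0,"ry":0,"rz":0,"gripper":1},{"tx":-3,"ty":-2.8,"tz":-0.8,"rx":0,"ry":0,"rz":0,"gripper":1},{"tx":-3,"ty":-2.8,"tz":-0.8,"rx":0,"ry":0,"rz":0,"gripper":1},{"tx":-3,"ty":-2.8,"tz":-0.8,"rx":0,"ry":0,"rz":0,"gripper":1},{"tx":-3,"ty":-2.8,"tz":-0.7,"rx":0,"ry":0,"rz":0,"gripper":1},{"tx":-3,"ty":-2.8,"tz":0,"rx":0,"ry":0,"rz":0,"gripper":1},{"tx":-3,"ty":-2.8,"tz":0,"rx":0,"ry":0,"rz":0,"gripper":1}], squeeze=25)

```text
clock: 2.7
eef_pos: [415.8, 200.9, 310.9]
tcp_rot: [3.141, 0.001, 2.919]
contact_force: [0.1, 0.7, 0.7]
opening: 1.001
```

Call:
move_arm(increments=[{"tx":-3,"ty":-2.8,"tz":0,"rx":0,"ry":0,"rz":0,"gripper":1},{"tx":-3,"ty":-2.8,"tz":0,"rx":0,"ry":0,"rz":0,"gripper":1},{"tx":-3,"ty":-2.8,"tz":0,"rx":0,"ry":0,"rz":0,"gripper":1},{"tx":-2.5,"ty":-2.8,"tz":0,"rx":0,"ry":0,"rz":0,"gripper":1},{"tx":0,"ty":0,"tz":0,"rx":0,"ry":0,"rz":8.3,"gripper":1},{"tx":0,"ty":0,"tz":0,"rx":0,"ry":0,"rz":8.3,"gripper":1},{"tx":0,"ty":0,"tz":0,"rx":0,"ry":0,"rz":8.3,"gripper":1},{"tx":0,"ty":0,"tz":0,"rx":0,"ry":0,"rz":8.3,"gripper":1},{"tx":0,"ty":0,"tz":0,"rx":0,"ry":0,"rz":8.3,"gripper":1},{"tx":0,"ty":0,"tz":0,"rx":0,"ry":0,"rz":8.3,"gripper":1},{"tx":0,"ty":0,"tz":0,"rx":0,"ry":0,"rz":8.3,"gripper":1},{"tx":0,"ty":0,"tz":0,"rx":0,"ry":0,"rz":8.3,"gripper":1}], squeeze=25)

```text
clock: 3.9
eef_pos: [502.4, 67.6, 310.4]
tcp_rot: [3.141, 0.0, 1.754]
contact_force: [-0.0, -0.0, 0.2]
opening: 1.002
```

Call:
move_arm(increments=[{"tx":0,"ty":0,"tz":0,"rx":0,"ry":0,"rz":8.3,"gripper":1},{"tx":0,"ty":0,"tz":0,"rx":0,"ry":0,"rz":8.3,"gripper":1},{"tx":0,"ty":0,"tz":0,"rx":0,"ry":0,"rz":0,"gripper":1},{"tx":0,"ty":0,"tz":0,"rx":0,"ry":0,"rz":0,"gripper":1}], squeeze=25)

```text
clock: 4.3
eef_pos: [502.4, 67.7, 310.3]
tcp_rot: [3.141, -0.0, 1.474]
contact_force: [-0.7, 0.9, -0.4]
opening: 0.999
```

```bash
cat > w.py <<'E'
from h import *
import sys
from scipy.spatial.transform import Rotation as Ro
np.set_printoptions(precision=2,suppress=True)
s=r.sense(); I,D=r.grab_frame('wrist'); cv2.imwrite(f'pics/{sys.argv[1]}.png',I[:,:,::-1]); np.save('w1.npy',D)
print(s['eef_pos'],np.degrees(s['tcp_rot']),s['contact_force'],s['clock'])
m=r.camera_model('wrist'); R=Ro.from_euler('xyz',s['tcp_rot']).as_matrix(); H=m['hand_eye']
v,u=np.mgrid[0:400,0:640]; x=(u-m['cx'])/m['fx']; y=(v-m['cy'])/m['fy']; th=np.hypot(x,y)+1e-9
k=np.tan(th)/th; C=np.stack([x*k*D,y*k*D,D],-1)
W=(C@H[:3,:3].T+H[:3,3])@R.T+s['eef_pos']; np.save('W.npy',W)
for q in ['bar','hinge']:
    for d in r.place_of(q,'wrist')[:2]:
        a,b=map(int,d['location']); print(q,d['confidence'],a,b,W[a,b])
dk=(I.max(2)<50)&(D>0)&(np.abs(W[...,0]-510)<30)&(np.abs(W[...,1]-60)<90)&(np.abs(W[...,2]-228)<30)&(th<1.3)
P=W[dk]
if len(P)>20:
    v,u=np.nonzero(dk); print('px',u.min(),u.max(),v.min(),v.max())
    mu=np.median(P,0); print('bar',len(P),mu,P.min(0),P.max(0),np.linalg.svd(P-P.mean(0),full_matrices=False)[2][0])
E
python3 w.py w2
```

```text
[502.36  67.67 310.34] [179.99  -0.    84.48] [-0.68  0.94 -0.37] 4.3
bar 0.68 215 325 [508.08  64.48 237.15]
hinge 0.57 178 470 [675.83  54.87 138.2 ]
px 315 338 119 300
bar 2304 [507.12  57.45 235.72] [493.19 -13.33 230.48] [523.52 134.93 238.96] [ 0.12  0.99 -0.01]
```

View pics/w2.png

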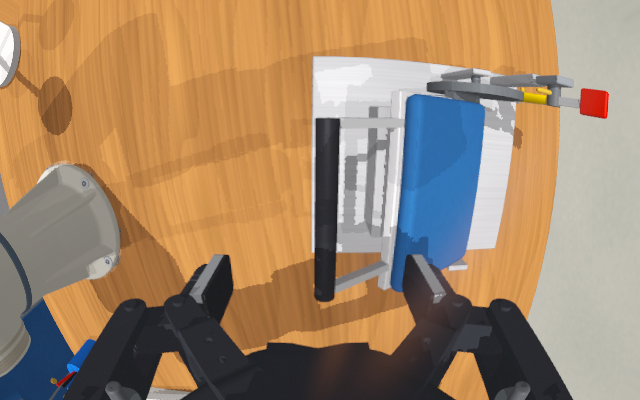

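The bar runs from px (327,119) to (325,300), so its centre is about (508.5, 61, 227). The pads will straddle it, and the gap towards the board is clear.

Call:
move_arm(increments=[{"tx":-0.6,"ty":0.7,"tz":0,"rx":0,"ry":0,"rz":0.5,"gripper":0.15},{"tx":0,"ty":0,"tz":0,"rx":0,"ry":0,"rz":0,"gripper":0.15},{"tx":0,"ty":0,"tz":1.5,"rx":0,"ry":0,"rz":0,"gripper":0.15},{"tx":0,"ty":0,"tz":1.5,"rx":0,"ry":0,"rz":0,"gripper":0.15},{"tx":0,"ty":0,"tz":1.5,"rx":0,"ry":0,"rz":0,"gripper":0.15},{"tx":0,"ty":0,"tz":1.5,"rx":0,"ry":0,"rz":0,"gripper":0.15},{"tx":0,"ty":0,"tz":1.5,"rx":0,"ry":0,"rz":0,"gripper":0.15},{"tx":0,"ty":0,"tz":1.5,"rx":0,"ry":0,"rz":0,"gripper":0.15},{"tx":0,"ty":0,"tz":1.2,"rx":0,"ry":0,"rz":0,"gripper":0.15},{"tx":0,"ty":0,"tz":0,"rx":0,"ry":0,"rz":0,"gripper":0.15},{"tx":0,"ty":0,"tz":0,"rx":0,"ry":0,"rz":0,"gripper":-0.2},{"tx":0,"ty":0,"tz":0,"rx":0,"ry":0,"rz":0,"gripper":-0.4}], squeeze=25)

```text
clock: 5.65
eef_pos: [509.3, 61.0, 209.0]
tcp_rot: [3.14, -0.0, 1.462]
contact_force: [0.1, 0.3, 0.7]
opening: 0.302
```

Call:
move_arm(increments=[{"tx":0,"ty":0,"tz":0,"rx":0,"ry":0,"rz":0,"gripper":-0.5},{"tx":0,"ty":0,"tz":0,"rx":0,"ry":0,"rz":0,"gripper":-0.5}], squeeze=25)

```text
clock: 5.85
eef_pos: [509.0, 61.0, 208.8]
tcp_rot: [3.141, -0.0, 1.461]
contact_force: [-0.4, -0.1, 0.6]
opening: 0.246
```

Call:
move_arm(increments=[{"tx":0,"ty":0,"tz":0,"rx":0,"ry":0,"rz":0,"gripper":-0.56},{"tx":0,"ty":0,"tz":0,"rx":0,"ry":0,"rz":0,"gripper":-0.62},{"tx":0,"ty":0,"tz":0,"rx":0,"ry":0,"rz":0,"gripper":-1},{"tx":0,"ty":0,"tz":0,"rx":0,"ry":0,"rz":0,"gripper":-1}], squeeze=25)

```text
clock: 6.25
eef_pos: [507.9, 61.1, 208.3]
tcp_rot: [-3.14, 0.0, 1.461]
contact_force: [-5.0, 1.6, 3.9]
opening: 0.202
```

Call:
move_arm(increments=[{"tx":0,"ty":-0.1,"tz":0,"rx":0,"ry":0,"rz":0,"gripper":-1},{"tx":0,"ty":0.66,"tz":-0.91,"rx":0,"ry":0,"rz":0,"gripper":-1},{"tx":0,"ty":0.7,"tz":-0.88,"rx":0,"ry":0,"rz":0,"gripper":-1},{"tx":0,"ty":0.74,"tz":-0.84,"rx":0,"ry":0,"rz":0,"gripper":-1},{"tx":0,"ty":0,"tz":0,"rx":0,"ry":0,"rz":0,"gripper":-1}], squeeze=25)

```text
clock: 6.75
eef_pos: [529.7, 58.8, 236.4]
tcp_rot: [3.141, -0.0, 1.461]
contact_force: [-6.8, 1.8, 2.3]
opening: 0.201
```

Call:
move_arm(increments=[{"tx":0,"ty":0.63,"tz":-0.88,"rx":0,"ry":0,"rz":0,"gripper":-1},{"tx":0,"ty":0.75,"tz":-0.82,"rx":0,"ry":0,"rz":0,"gripper":-1},{"tx":0,"ty":0.86,"tz":-0.72,"rx":0,"ry":0,"rz":0,"gripper":-1},{"tx":0,"ty":0,"tz":0,"rx":0,"ry":0,"rz":0,"gripper":-1}], squeeze=25)

```text
clock: 7.15
eef_pos: [554.1, 56.2, 260.2]
tcp_rot: [3.137, -0.0, 1.461]
contact_force: [4.2, 0.7, -7.8]
opening: 0.2
```

Call:
move_arm(increments=[{"tx":0,"ty":0.93,"tz":-0.6,"rx":0,"ry":0,"rz":0,"gripper":-1},{"tx":0,"ty":0.93,"tz":-0.63,"rx":0,"ry":0,"rz":0,"gripper":-1},{"tx":0,"ty":0.96,"tz":-0.58,"rx":0,"ry":0,"rz":0,"gripper":-1},{"tx":0,"ty":0,"tz":0,"rx":0,"ry":0,"rz":0,"gripper":-1}], squeeze=25)

```text
clock: 7.55
eef_pos: [580.4, 53.4, 279.0]
tcp_rot: [3.14, -0.001, 1.461]
contact_force: [-5.4, 2.5, 6.8]
opening: 0.197
```

Call:
move_arm(increments=[{"tx":0,"ty":0.95,"tz":-0.6,"rx":0,"ry":0,"rz":0,"gripper":-1},{"tx":0,"ty":1.01,"tz":-0.49,"rx":0,"ry":0,"rz":0,"gripper":-1},{"tx":0,"ty":1.04,"tz":-0.43,"rx":0,"ry":0,"rz":0,"gripper":-1},{"tx":0,"ty":1.06,"tz":-0.38,"rx":0,"ry":0,"rz":0,"gripper":-1},{"tx":0,"ty":0,"tz":0,"rx":0,"ry":0,"rz":0,"gripper":-1}], squeeze=25)

```text
clock: 8.05
eef_pos: [621.0, 49.0, 298.1]
tcp_rot: [3.139, -0.001, 1.461]
contact_force: [-4.2, 3.4, 8.2]
opening: 0.2
```

```bash
cat > f.py <<'E'
from h import *
import sys
np.set_printoptions(precision=1,suppress=True)
I,D=r.grab_frame('side'); cv2.imwrite(f'pics/{sys.argv[1]}.png',cv2.resize(I[100:270,220:410,::-1],None,fx=3,fy=3))
J=I.astype(int); m=np.zeros(D.shape,bool); m[100:230,290:380]=1
m&=(J[...,0]>120)&(J[...,1]<70)&(J[...,2]<70); P=cloud('side',D,m); print('red',len(P),np.median(P,0) if len(P) else '')
s=r.sense(); print(s['eef_pos'],s['contact_force'],s['clock'])
E
python3 f.py s1
```

```text
red 2 [752.9 136.9 205.3]
[620.5  49.1 297.9] [-2.7  2.1  7. ] 8.1
```

View pics/s1.png

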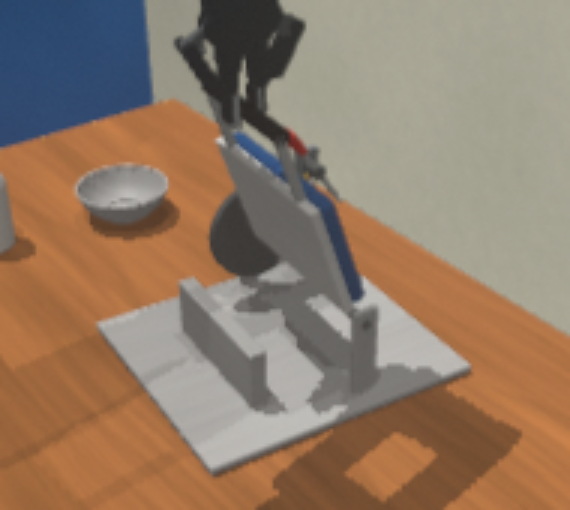

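The side crop shows the board near 1.26 rad, with the flag behind the bar at (297,143). It was at x≈808 and is now at x≈753, so it has tipped towards the bar. I'll confirm with the top camera.

```bash
python3 - <<'E'
from h import *
I,D=r.grab_frame('top'); cv2.imwrite('pics/t1.png',cv2.resize(I[90:270,230:390,::-1],None,fx=3,fy=3)); J=I.astype(int)
m=np.zeros(D.shape,bool); m[90:230,240:330]=1; m&=(J[...,0]>120)&(J[...,1]<70)&(J[...,2]<70)
P=cloud('top',D,m); print(len(P),P.min(0),P.max(0),np.median(P,0))
E
```

```text
4 [691.6920797  206.52333509  -1.19621466] [709.36568278 206.91701388   1.42495554] [703.20488132 206.75963403  -0.78576521]
```

Call:
move_arm(increments=[{"tx":0,"ty":-1.08,"tz":0.33,"rx":0,"ry":0,"rz":0,"gripper":-1},{"tx":0,"ty":-1.04,"tz":0.43,"rx":0,"ry":0,"rz":0,"gripper":-1},{"tx":0,"ty":-1.01,"tz":0.49,"rx":0,"ry":0,"rz":0,"gripper":-1},{"tx":0,"ty":-0.99,"tz":0.54,"rx":0,"ry":0,"rz":0,"gripper":-1},{"tx":0,"ty":-0.96,"tz":0.58,"rx":0,"ry":0,"rz":0,"gripper":-1},{"tx":0,"ty":0,"tz":0,"rx":0,"ry":0,"rz":0,"gripper":-1}], squeeze=25)

```text
clock: 8.75
eef_pos: [566.1, 54.6, 271.0]
tcp_rot: [-3.138, 0.0, 1.462]
contact_force: [-3.6, 1.9, 3.3]
opening: 0.2
```

Call:
move_arm(increments=[{"tx":0,"ty":-0.95,"tz":0.61,"rx":0,"ry":0,"rz":0,"gripper":-1},{"tx":0,"ty":-0.9,"tz":0.68,"rx":0,"ry":0,"rz":0,"gripper":-1},{"tx":0,"ty":-0.86,"tz":0.72,"rx":0,"ry":0,"rz":0,"gripper":-1},{"tx":0,"ty":-0.83,"tz":0.76,"rx":0,"ry":0,"rz":0,"gripper":-1},{"tx":0,"ty":-0.79,"tz":0.8,"rx":0,"ry":0,"rz":0,"gripper":-1},{"tx":0,"ty":0,"tz":0,"rx":0,"ry":0,"rz":0,"gripper":-1}], squeeze=25)

```text
clock: 9.35
eef_pos: [523.9, 59.1, 234.7]
tcp_rot: [-3.139, 0.001, 1.462]
contact_force: [0.9, 0.4, -3.7]
opening: 0.2
```

Call:
move_arm(increments=[{"tx":0,"ty":-0.74,"tz":0.84,"rx":0,"ry":0,"rz":0,"gripper":-1},{"tx":0,"ty":-0.7,"tz":0.88,"rx":0,"ry":0,"rz":0,"gripper":-1},{"tx":0,"ty":-0.66,"tz":0.91,"rx":0,"ry":0,"rz":0,"gripper":-1},{"tx":0,"ty":-0.61,"tz":0.94,"rx":0,"ry":0,"rz":0,"gripper":-1},{"tx":0,"ty":-0.57,"tz":0.97,"rx":0,"ry":0,"rz":0,"gripper":-1},{"tx":0,"ty":-0.51,"tz":1.0,"rx":0,"ry":0,"rz":0,"gripper":-1},{"tx":0,"ty":0,"tz":0,"rx":0,"ry":0,"rz":0,"gripper":-1}], squeeze=25)

```text
clock: 10.05
eef_pos: [487.3, 63.1, 179.3]
tcp_rot: [-3.141, 0.0, 1.462]
contact_force: [4.7, -3.6, -4.3]
opening: 0.201
```

Call:
move_arm(increments=[{"tx":-0.05,"ty":-0.4,"tz":1.03,"rx":0,"ry":0,"rz":0,"gripper":-1},{"tx":0,"ty":-0.4,"tz":1.05,"rx":0,"ry":0,"rz":0,"gripper":-1},{"tx":0,"ty":-0.36,"tz":1.07,"rx":0,"ry":0,"rz":0,"gripper":-1},{"tx":0,"ty":-0.31,"tz":1.08,"rx":0,"ry":0,"rz":0,"gripper":-1},{"tx":0,"ty":-0.25,"tz":1.1,"rx":0,"ry":0,"rz":0,"gripper":-1},{"tx":0,"ty":0,"tz":0,"rx":0,"ry":0,"rz":0,"gripper":-1}], squeeze=25)

```text
clock: 10.65
eef_pos: [471.1, 64.8, 126.2]
tcp_rot: [3.141, -0.0, 1.462]
contact_force: [6.5, -0.2, -2.9]
opening: 0.199
```

Call:
move_arm(increments=[{"tx":0,"ty":-0.1,"tz":1.11,"rx":0,"ry":0,"rz":0,"gripper":-1},{"tx":0,"ty":-0.14,"tz":1.12,"rx":0,"ry":0,"rz":0,"gripper":-1},{"tx":0,"ty":-0.08,"tz":1.0,"rx":0,"ry":0,"rz":0,"gripper":-1},{"tx":0,"ty":0,"tz":0.5,"rx":0,"ry":0,"rz":0,"gripper":-1},{"tx":0,"ty":0,"tz":0.4,"rx":0,"ry":0,"rz":0,"gripper":-1},{"tx":0,"ty":0,"tz":0,"rx":0,"ry":0,"rz":0,"gripper":-1}], squeeze=25)

```text
clock: 11.25
eef_pos: [468.1, 65.2, 87.4]
tcp_rot: [3.141, -0.0, 1.461]
contact_force: [-2.7, 0.3, 25.9]
opening: 0.201
```

```bash
python3 f.py s2; python3 m.py | grep red
```

```text
red 47 [805.9 141.3 204.2]
[468.2  65.2  87.4] [-3.3 -0.3 25.4] 11.3
red 112 [809.14 145.93 212.2 ]
```

The flag reads x≈809 again, so it has tipped back. The tool is pressing down with about 25 N, so I'll ease off and regrasp at the right height.

Call:
move_arm(increments=[{"tx":0,"ty":0,"tz":-0.3,"rx":0,"ry":0,"rz":0,"gripper":-1},{"tx":0,"ty":0,"tz":0,"rx":0,"ry":0,"rz":0,"gripper":-0.5},{"tx":0,"ty":0,"tz":0,"rx":0,"ry":0,"rz":0,"gripper":-0.2},{"tx":0,"ty":0,"tz":0,"rx":0,"ry":0,"rz":0,"gripper":-0.2},{"tx":0,"ty":0,"tz":0,"rx":0,"ry":0,"rz":0,"gripper":-0.2}], squeeze=25)

```text
clock: 11.85
eef_pos: [466.9, 64.9, 88.9]
tcp_rot: [-3.14, 0.0, 1.461]
contact_force: [0.2, 0.1, -0.2]
opening: 0.4
```

```bash
python3 f.py s3; python3 m.py
```

```text
red 48 [805.2 142.1 204.7]
[467.2  64.9  89. ] [-0.1 -0.4  0.4] 11.9
board 3716 [616.36  47.66 120.84] [55.23 38.2   2.33] n [-0.  0.  1.] tilt 0.0002816787076355378 yaw hinge -79.73396711025184
plate 5379 ((658.4547119140625, 46.96125793457031), (299.2359313964844, 328.3935546875), 83.77676391601562)
red 113 [809.31 145.95 212.33]
```

View pics/s3.png

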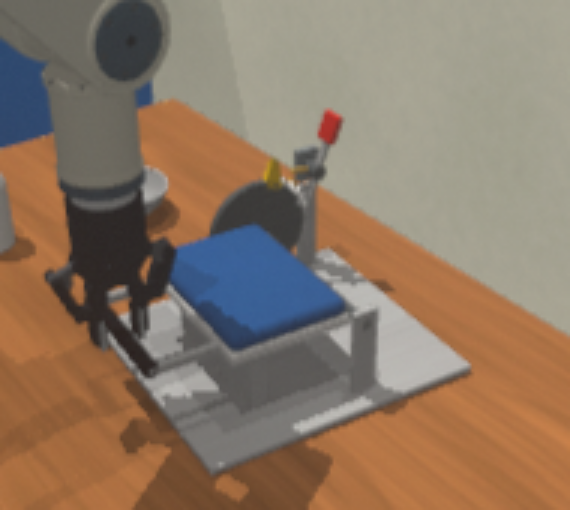

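The board is flat (tilt 0.000), the flag is back up at (330,127), and the plate hasn't moved. Regrasping and raising.

Call:
move_arm(increments=[{"tx":0,"ty":0,"tz":0.8,"rx":0,"ry":0,"rz":0,"gripper":-0.2},{"tx":0,"ty":0,"tz":0,"rx":0,"ry":0,"rz":0,"gripper":-0.5},{"tx":0,"ty":0,"tz":0,"rx":0,"ry":0,"rz":0,"gripper":-0.56},{"tx":0,"ty":0,"tz":0,"rx":0,"ry":0,"rz":0,"gripper":-0.62},{"tx":0,"ty":0,"tz":0,"rx":0,"ry":0,"rz":0,"gripper":-1},{"tx":0,"ty":0,"tz":0,"rx":0,"ry":0,"rz":0,"gripper":-1}], squeeze=30)

```text
clock: 12.55
eef_pos: [468.1, 65.0, 81.6]
tcp_rot: [3.141, -0.0, 1.461]
contact_force: [3.0, -0.9, -2.7]
opening: 0.196
```

Call:
move_arm(increments=[{"tx":0,"ty":0.08,"tz":-1.12,"rx":0,"ry":0,"rz":0,"gripper":-1},{"tx":0,"ty":0.09,"tz":-1.12,"rx":0,"ry":0,"rz":0,"gripper":-1},{"tx":0,"ty":0.14,"tz":-1.12,"rx":0,"ry":0,"rz":0,"gripper":-1},{"tx":0,"ty":0.2,"tz":-1.11,"rx":0,"ry":0,"rz":0,"gripper":-1},{"tx":0,"ty":0,"tz":0,"rx":0,"ry":0,"rz":0,"gripper":-1}], squeeze=30)

```text
clock: 13.05
eef_pos: [472.5, 64.5, 127.6]
tcp_rot: [-3.141, -0.0, 1.461]
contact_force: [-3.2, 0.6, -1.7]
opening: 0.197
```

Call:
move_arm(increments=[{"tx":0,"ty":0.17,"tz":-0.87,"rx":0,"ry":0,"rz":0,"gripper":-1},{"tx":0,"ty":0.31,"tz":-1.08,"rx":0,"ry":0,"rz":0,"gripper":-1},{"tx":0,"ty":0.36,"tz":-1.07,"rx":0,"ry":0,"rz":0,"gripper":-1},{"tx":0,"ty":0.41,"tz":-1.05,"rx":0,"ry":0,"rz":0,"gripper":-1},{"tx":0,"ty":0.46,"tz":-1.03,"rx":0,"ry":0,"rz":0,"gripper":-1},{"tx":0,"ty":0.51,"tz":-1.0,"rx":0,"ry":0,"rz":0,"gripper":-1},{"tx":0,"ty":0.33,"tz":-0.59,"rx":0,"ry":0,"rz":0,"gripper":-1},{"tx":0,"ty":0,"tz":0,"rx":0,"ry":0,"rz":0,"gripper":-1}], squeeze=30)

```text
clock: 13.85
eef_pos: [495.8, 61.9, 194.0]
tcp_rot: [-3.136, 0.0, 1.461]
contact_force: [-12.6, 3.2, 4.5]
opening: 0.195
```

```bash
python3 m.py; python3 f.py s4
```

```text
board 2651 [637.8   46.91 154.9 ] [57.78 34.5   1.93] n [ 0.48 -0.05  0.88] tilt 0.49924743954271905 yaw hinge 173.8369578736761
bar 31 [452.19  61.98 282.41] [11.83  7.19  4.15] [-0.1   0.1   0.99] range [445.8   54.12 262.93] [459.14  75.35 305.67]
plate 4692 ((658.0316162109375, 47.3602294921875), (299.8590393066406, 329.9690856933594), 84.00713348388672)
red 63 [808.21 147.69 219.88]
red 49 [801.8 141.  206.7]
[495.6  61.9 193.5] [-12.5   4.3   3.8] 13.95
```

Call:
move_arm(increments=[{"tx":0,"ty":0,"tz":-0.3,"rx":0,"ry":0,"rz":0,"gripper":-1},{"tx":0,"ty":0.2,"tz":-0.28,"rx":0,"ry":0,"rz":0,"gripper":-1},{"tx":0,"ty":0,"tz":0,"rx":0,"ry":0,"rz":0,"gripper":-1}], squeeze=30)

```text
clock: 14.25
eef_pos: [498.8, 61.6, 199.6]
tcp_rot: [-3.138, 0.0, 1.461]
contact_force: [-9.1, 3.4, 1.7]
opening: 0.197
```

```bash
python3 m.py | egrep 'board|red'
```

```text
board 2527 [639.76  46.53 156.17] [58.01 33.94  1.88] n [ 0.5  -0.05  0.86] tilt 0.5285326984095228 yaw hinge 173.73984270168953
red 58 [807.06 147.25 219.78]
```

Call:
move_arm(increments=[{"tx":0,"ty":-0.37,"tz":0.58,"rx":0,"ry":0,"rz":0,"gripper":-1},{"tx":0,"ty":-0.33,"tz":0.58,"rx":0,"ry":0,"rz":0,"gripper":-1},{"tx":0,"ty":-0.3,"tz":0.5,"rx":0,"ry":0,"rz":0,"gripper":-1},{"tx":0,"ty":0,"tz":0,"rx":0,"ry":0,"rz":0,"gripper":-1}], squeeze=30)

```text
clock: 14.7
eef_pos: [490.1, 62.5, 182.7]
tcp_rot: [3.142, -0.0, 1.462]
contact_force: [-3.8, 0.6, 1.3]
opening: 0.198
```

Call:
move_arm(increments=[{"tx":0,"ty":-0.17,"tz":0.25,"rx":0,"ry":0,"rz":0,"gripper":-1},{"tx":0,"ty":-0.14,"tz":0.2,"rx":0,"ry":0,"rz":0,"gripper":-1},{"tx":0,"ty":0,"tz":0,"rx":0,"ry":0,"rz":0,"gripper":-1}], squeeze=30)

```text
clock: 15.0
eef_pos: [488.2, 62.8, 178.4]
tcp_rot: [3.139, -0.0, 1.462]
contact_force: [-0.6, -0.5, 3.8]
opening: 0.2
```

```bash
python3 m.py | egrep 'board|red'
```

```text
board 3102 [630.3   47.98 151.94] [56.5  36.92  2.09] n [ 0.41 -0.04  0.91] tilt 0.42060995197748147 yaw hinge 174.17813712141543
red 112 [808.71 145.74 211.91]
```

The upward force shows a notch has taken the load. Releasing and retreating straight up.

Call:
move_arm(increments=[{"tx":0,"ty":0,"tz":0,"rx":0,"ry":0,"rz":0,"gripper":-0.5},{"tx":0,"ty":0,"tz":0,"rx":0,"ry":0,"rz":0,"gripper":-0.2},{"tx":0,"ty":0,"tz":0,"rx":0,"ry":0,"rz":0,"gripper":0},{"tx":0,"ty":0,"tz":0,"rx":0,"ry":0,"rz":0,"gripper":0},{"tx":0,"ty":0,"tz":-1.5,"rx":0,"ry":0,"rz":0,"gripper":0},{"tx":0,"ty":0,"tz":-2,"rx":0,"ry":0,"rz":0,"gripper":0},{"tx":0,"ty":0,"tz":-3,"rx":0,"ry":0,"rz":0,"gripper":0},{"tx":0,"ty":0,"tz":-4,"rx":0,"ry":0,"rz":0,"gripper":0},{"tx":0,"ty":0,"tz":-4,"rx":0,"ry":0,"rz":0,"gripper":0},{"tx":0,"ty":-4,"tz":0,"rx":0,"ry":0,"rz":0,"gripper":0},{"tx":0,"ty":-4,"tz":0,"rx":0,"ry":0,"rz":0,"gripper":0},{"tx":0,"ty":0,"tz":0,"rx":0,"ry":0,"rz":0,"gripper":0}], squeeze=30)

```text
clock: 16.25
eef_pos: [403.6, 71.7, 322.7]
tcp_rot: [-3.14, 0.0, 1.462]
contact_force: [-0.6, 0.4, -0.1]
opening: 0.503
```

Call:
move_arm(increments=[{"tx":0,"ty":0,"tz":0,"rx":0,"ry":0,"rz":0,"gripper":0},{"tx":0,"ty":0,"tz":0,"rx":0,"ry":0,"rz":0,"gripper":0},{"tx":0,"ty":0,"tz":0,"rx":0,"ry":0,"rz":0,"gripper":0},{"tx":0,"ty":0,"tz":0,"rx":0,"ry":0,"rz":0,"gripper":0},{"tx":0,"ty":0,"tz":0,"rx":0,"ry":0,"rz":0,"gripper":0},{"tx":0,"ty":0,"tz":0,"rx":0,"ry":0,"rz":0,"gripper":0},{"tx":0,"ty":0,"tz":0,"rx":0,"ry":0,"rz":0,"gripper":0},{"tx":0,"ty":0,"tz":0,"rx":0,"ry":0,"rz":0,"gripper":0},{"tx":0,"ty":0,"tz":0,"rx":0,"ry":0,"rz":0,"gripper":0},{"tx":0,"ty":0,"tz":0,"rx":0,"ry":0,"rz":0,"gripper":0},{"tx":0,"ty":0,"tz":0,"rx":0,"ry":0,"rz":0,"gripper":0},{"tx":0,"ty":0,"tz":0,"rx":0,"ry":0,"rz":0,"gripper":0}], squeeze=30)

```text
clock: 17.45
eef_pos: [407.6, 71.6, 322.8]
tcp_rot: [3.142, -0.0, 1.461]
contact_force: [-0.4, -0.2, 0.1]
opening: 0.502
```

```bash
python3 m.py; python3 f.py s5
```

```text
board 3397 [625.59  46.31 154.48] [55.05 39.13  2.27] n [ 0.41 -0.04  0.91] tilt 0.42137701772202446 yaw hinge 173.966141923008
bar 349 [485.91  64.93 245.22] [90.58 38.57  3.59] [-0.09 -0.01  1.  ] range [457.17 -10.42 193.65] [501.79 132.14 669.5 ]
plate 6542 ((658.8729248046875, 47.70774841308594), (298.7906188964844, 329.1395568847656), 83.96053314208984)
red 107 [808.45 146.97 212.  ]
red 47 [803.5 140.4 206.3]
[407.6  71.6 322.8] [0.4 0.3 0.4] 17.55
```

View pics/s5.png

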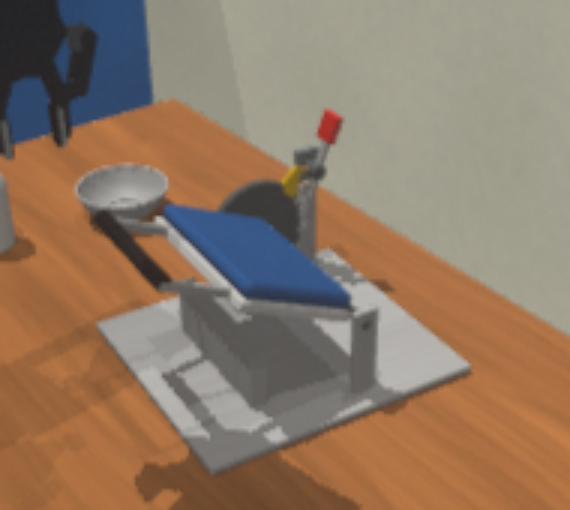

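```bash
python3 -c "
from rig import r
print(r.sign_off())"
```

```text
the job is handed in; nothing more can be done
None
```

The limb rest now stands on its own at its second notch from the bottom, and I have handed the job in at about 17.6 s.

- **Freed:** I gripped the black bar and raised the board to about 1.26 rad. The red flag tipped towards the bar: the side camera put it at x ≈ 753 mm instead of 808, though only 2 pixels of it showed. The top view of the flag was blocked, but the board then passed every notch freely on the way down, which confirmed the release.
- **Lowered flat:** The board tilt measured 0.000 rad and the flag was back at its starting place. While bottoming out I pressed on the stop with about 25 N for a moment, then eased off and regripped the bar.
- **Raised again:** I lifted it to about 0.55 rad and lowered it until the notch took the load, then let go and backed away.

**Last checks:** With the gripper clear for over 1 s, the board tilt held at 0.421 rad. That is 0.164 rad, or one notch, below the starting 0.585, which I take to be the third notch. These camera angles read about 0.02 rad lower than the bar's height gives. The flag is in its engaged position. The base measured within about 1 mm and 0.3° of where it started. I did not measure the surrounding objects again, but the arm never went near them.

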